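# Point out the stray vial and its place in the rack

## Robot

A 6-joint arm with a two-finger parallel gripper is mounted at the origin on a cart in front of the work surface, level with it; the furniture and walls round the work are solid. World frame = base frame: x ahead of the robot, y to its left, z up, the work surface at z = 0. Lengths are in m, angles in rad, forces in N, time in s.
With the tool pointing down it reaches from about 0.35 to 1 m from the base axis. Payload 7.1 kg.
Tool frame: the origin (TCP) lies midway between the tips of the shut fingers; the grasp point (between the pads) lies 19 mm behind it (grip_point_offset is the distance from the TCP to the grasp point, in m); x points along the fingers, z is the direction in which the jaws open and shut, and the axes are right-handed (so a half turn about x gives the same grasp; the last joint's range is limited). The gripper opens to 85 mm and grips with 20 to 120 N. Pads are 22 mm wide; open, the fingers measure 114 mm over their backs; the gripper's body (76 mm by 85 mm) begins 54 mm behind the grasp point. The pads swing forward as they close: fully open they stand 13 mm farther back than shut.
Start: joints at [-1.294, 0.423, 1.63, -0, 1.089, -0.019], TCP at [0.182, -0.598, 0.231] pointing down, gripper open.
Joint ranges: [-3, 3], [-0.9, 2.11], [0.09, 2.58], [-1.31, 4.45], [0.11, 2.69], [-2.54, 2.54]. Speed limits (rad/s): [2.39, 2.39, 3.01, 3.14, 3.14, 3.14].

## Interface

Orientations are given as a unit quaternion [w, x, y, z].
In Python, from cell import state, get_image, job_done, grip_point_offset gives the robot as it stands.
- The arm moves only by the tool step_arm, never from a script. Its argument "deltas" is a list of rows, each an object of numbers: "dx", "dy", "dz": the shift along the tool's x, y, z in mm; "yaw": the turn about the tool's x in degrees; "gripper": the opening, from 0 (shut) to 1 (fully open). A call has 1 to 8 rows; each row shifts and turns the pose as measured when the row begins, along the tool's axes as they then stand; what a row does not reach is not made up. A row lasts 1/10 s, in which the tool goes at most 50 mm and 8.59 degrees, less where a joint would pass 70% of its speed; a pose out of reach is approached as far as the arm can. A call with a gripper value outside its range is refused whole. The fingers move at their own pace and stop on an object; "squeeze" is the grip in N (left out, the last holds). Time passes only in rows, so rows that do not move let the fingers close. It gives the time, the measured TCP pose, the force and the opening at its end, in the units of the state.
- state(): the state, without advancing time (a new reading comes with each control period).
- get_image(name): name is "scene" or "top"; returns a dict with "image" (400x640x3 uint8, red, green, blue), "z_map" (400x640 float32, m along the optical axis (not along the pixel's ray), 0 where there is no reading), "vfov" (degrees; the focal length in pixels is half the picture's height over the tangent of half this angle, whatever the lens; pixels are square), "cx", "cy" (the principal point, pixels), "k1" (the pictures are not rectified: a ray, as slopes to the right and down, at radius r is drawn at 1 + k1 r^2 times it, then the intrinsics apply), "R" (3x3) and "t" (3): a world point X has camera coordinates R X + t. Camera axes: x right, y down, z forward; pixel columns grow to the right and rows downward; lengths in m; the calibration is good to about 2 mm. A picture is of the moment at which its call begins.
- job_done(): hands the job in, once; it reports no verdict.
The state is a dict: "time_s": time; "joint_pos": joint angles; "joint_velocities": joint speeds; "effort": joint torques, N m; "tool_pos": TCP position; "tcp_rot": TCP orientation; "force": force on the tool from outside, world axes, zero at the start; "ft_torque": the same for the moment, N m; "finger_gap": opening from 0.0 (shut) to 1.0 (fully open).
Only numpy, scipy, OpenCV 4.12 (cv2) and the standard library are available. Lean on these libraries where they do the work, as an engineer would, in place of code of your own. Each camera call takes 0.05 s, during which the arm holds its last target. There are 200 camera calls.

## Task

One sample vial has been left out of the rack: show which one and where it belongs, touching nothing. First point at the small black-capped vial that stands outside the rack, from straight above with the fingertips a few centimetres over its cap at most, and stay there for two seconds; then point in the same way at the empty hole of the rack, stay for two seconds, and finish there, still pointing. Between the two keep well above everything, so that no other vial or vessel is pointed at on the way.

Things in the scene. Friction and masses are not known exactly. Their poses are not given: they have to be found in the camera images.
- stray_vial_top (a point): the stray sample vial: a small round clear vial, 23 mm wide and 46 mm tall, with a black screw cap as wide as the body, standing upright on the table outside the rack, among other small vessels. This point is the centre of the top of its cap, 46 mm above the table; z is up
- empty_place (a point): the one empty hole of the rack: a round blind hole 26 mm wide and 18 mm deep with a plain flat floor of the same metal. This point is the centre of its mouth, level with the top of the rack, 30 mm above the table; z is up. Any of the six holes may be the empty one. The caps of the vials in the other holes rise 28 mm above this mouth, and the nearest stand 45 mm away, centre to centre
- rack_top (a point): the vial rack, a plain aluminium block fixed to the table, 100 mm (its x) by 164 mm (its y) over two low end plates with thin steel bars, 30 mm tall (end plates 34 mm). It has two rows of three holes: hole centres at x = -22.5 and +22.5 mm and y = -45, 0 and +45 mm in its frame. Five holes hold a vial. This point is the centre of its top face; z up, yaw within 30 degrees of the robot's axes
- rack_cap_0 (a point): a vial like the stray one (23 mm wide, 46 mm tall, black cap), standing loose in a hole of the rack. This point is the centre of the top of its cap, 58 mm above the table
- rack_cap_1 (a point): a vial like the stray one (23 mm wide, 46 mm tall, black cap), standing loose in a hole of the rack. This point is the centre of the top of its cap, 58 mm above the table
- rack_cap_2 (a point): a vial like the stray one (23 mm wide, 46 mm tall, black cap), standing loose in a hole of the rack. This point is the centre of the top of its cap, 58 mm above the table
- rack_cap_3 (a point): a vial like the stray one (23 mm wide, 46 mm tall, black cap), standing loose in a hole of the rack. This point is the centre of the top of its cap, 58 mm above the table
- rack_cap_4 (a point): a vial like the stray one (23 mm wide, 46 mm tall, black cap), standing loose in a hole of the rack. This point is the centre of the top of its cap, 58 mm above the table
- weighing_bottle_top (a point): bystander: glass weighing bottle with a knobbed glass lid, 37 mm wide, 51 mm tall, loose on the table. This point is the centre of its top
- crucible_top (a point): bystander: open porcelain crucible, a small tapered cup 42 mm wide, 36 mm tall, loose on the table. This point is the centre of its mouth
- amber_bottle_top (a point): bystander: a yellow-brown round bottle with a black cap, twice the size of the vials (48 mm wide, 102 mm tall), loose on the table. This point is the centre of the top of its cap

How it is judged:
By the outcome, as a careful person would: the job done as asked, in the order asked, and still so for the second after the job is handed in, with the robot touching nothing.
It also fails if it takes over 38 s, if anything falls off the work surface, if the arm or the gripper's body presses on something with over 40 N, if the wrist force passes 120 N, or if a joint passes its speed limit or range.

## Working session

There is one attempt and no reset: what is moved stays moved. The work goes in short steps, Python scripts to look and compute and a tool call to move; the robot and the scene stay as the last step left them, time stands still between calls to the robot, and variables do not carry over. Pictures are saved under pics/ and viewed, about 8 in all and at most 12, crops included, and the job is handed in when it is done.

Besides the shell and the picture viewer there is one more tool, called after "Call:" as name(argument=value, ...) on one line, values as JSON. step_arm: Moves the arm, as the interface text tells. Its arguments: {"type":"object","properties":{"deltas":{"type":"array","items":{"type":"object","properties":{"dx":{"type":"number"},"dy":{"type":"number"},"dz":{"type":"number"},"yaw":{"type":"number"},"gripper":{"type":"number"}}}},"squeeze":{"type":"number"}},"required":["deltas"]}

```bash
mkdir -p pics; cat > h.py <<'E'
import numpy as np, cv2
from cell import state, get_image
def K(d):
    f=200/np.tan(np.radians(d["vfov"])/2); return np.array([[f,0,d["cx"]],[0,f,d["cy"]],[0,0,1]]), np.array([d["k1"],0,0,0.])
def ray(d,uv):
    k,D=K(d); n=cv2.undistortPoints(np.array(uv,float).reshape(-1,1,2),k,D)[:,0]
    R=np.array(d["R"]); c=-R.T@np.array(d["t"]); return c,np.c_[n,np.ones(len(n))]@R
def plane(d,uv,z):
    c,r=ray(d,uv); return c+r*((z-c[2])/r[:,2])[:,None]
def proj(d,X):
    k,D=K(d); return cv2.projectPoints(np.array(X,float).reshape(-1,1,3),cv2.Rodrigues(np.array(d["R"]))[0],np.array(d["t"],float),k,D)[0][:,0]
E
python3 - <<'E'
from h import *
import pickle
for n in("top","scene"):
    d=get_image(n); pickle.dump(d,open(n+".pkl","wb")); cv2.imwrite(f"pics/{n}0.png",d["image"][...,::-1]); print(n,d["vfov"],d["k1"],ray(d,[[320,200]]))
s=state();print(s)
E
```

```text
top 47.49040095047483 -0.011458593465941842 (array([ 0.4401423 , -0.02373639,  1.27444354]), array([[ 0.09190961,  0.01753982, -0.99564495]]))
scene 55.8218633103793 -0.04421872286748692 (array([0.17905377, 0.61134453, 0.548429  ]), array([[ 0.42389731, -0.7349884 , -0.52935994]]))
{'time_s': 0.1, 'joint_pos': array([-1.29398610e+00,  4.23798479e-01,  1.63060186e+00,  1.99664777e-06,
        1.08858971e+00, -1.90226102e-02]), 'joint_velocities': array([ 0.00051806, -0.00229741, -0.00168834,  0.00066251, -0.00140468,
       -0.00020757]), 'effort': array([ 8.24429480e-04, -5.58425117e+01, -2.82445943e+01, -1.48777042e-05,
        2.97235296e-03,  1.29010854e-05]), 'tool_pos': array([ 0.18208878, -0.59737743,  0.23060675]), 'tcp_rot': array([ 0.56783765,  0.42115354,  0.5686196 , -0.42054945]), 'force': array([-0.40050871,  0.66292618, -0.10525818]), 'ft_torque': array([0.03083956, 0.02224893, 0.01028385]), 'finger_gap': 0.9992212593884964}
```

View pics/top0.png

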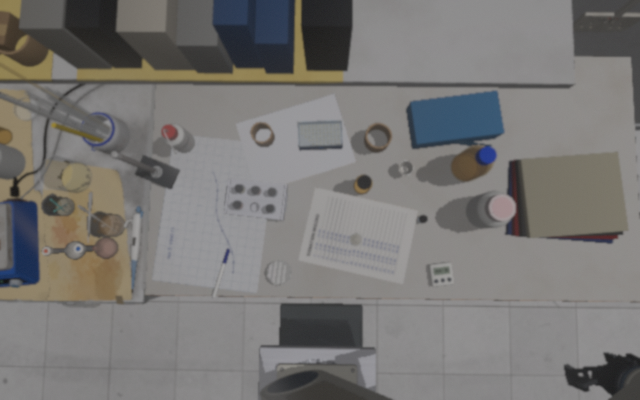

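View pics/scene0.png

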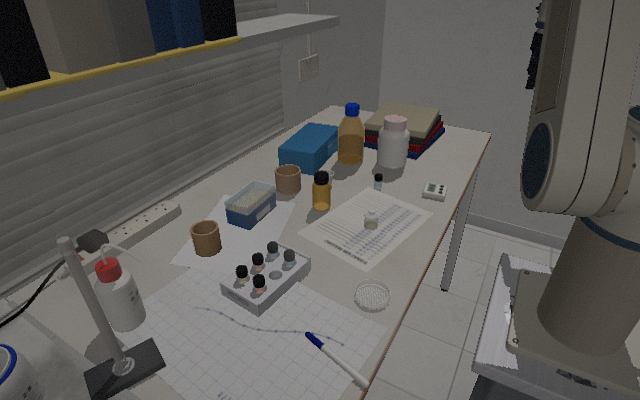

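Top view: the rack is at about (255,200) with its empty hole at about (254,208). A small dark-capped vial stands at (422,218), and the amber bottle is at (363,184). The scene view agrees: stray at (378,178), empty hole at about (275,274). Next I measure both.

```bash
python3 - <<'E'
from h import *
import pickle
T=pickle.load(open("top.pkl","rb"));S=pickle.load(open("scene.pkl","rb"))
def dark(d,box,th,amin):
    x0,y0,x1,y1=box; m=(d["image"][y0:y1,x0:x1].max(2)<th).astype(np.uint8)
    n,l,st,c=cv2.connectedComponentsWithStats(m)
    return [(c[i]+[x0,y0],st[i,2:5]) for i in range(1,n) if st[i,4]>=amin]
for name,d,boxes in(("top",T,[(222,175,292,222),(412,208,434,230)]),("scene",S,[(220,235,312,305),(368,170,390,195)])):
  for b,z in zip(boxes,(.058,.046)):
    for c,a in dark(d,b,60,6):
        print(name,c.round(1),a,plane(d,[c],z-(.004 if name=="scene" else 0)).round(4)[0], d["z_map"][int(c[1]),int(c[0])])
a=cv2.resize(T["image"][170:230,215:300],None,fx=6,fy=6,interpolation=2)
b=cv2.resize(T["image"][195:240,395:445],None,fx=5.6,fy=8*1.0,interpolation=2)[:360]
c=cv2.resize(S["image"][235:315,215:315],None,fx=4,fy=4)
e=cv2.resize(S["image"][165:205,355:405],None,fx=5,fy=5)
im=np.zeros((580,800,3),np.uint8)
im[:360,:510]=a[:360,:510]; im[:b.shape[0],515:515+b.shape[1]]=b[:,:285]
im[362:580,:400]=c[40:258]; im[362:562,410:660]=e
cv2.imwrite("pics/crop1.png",im[...,::-1])
E
```

```text
top [422.6 218.8] [ 6  5 25] [ 0.5063 -0.2799  0.046 ] 1.228645
scene [220.2 245.5] [ 2  9 11] [0.6675 0.1827 0.054 ] 0.8508707
scene [272.2 247.1] [ 11  11 103] [0.5697 0.1331 0.054 ] 0.7766775
scene [288.5 255.4] [10 12 97] [0.5255 0.1384 0.054 ] 0.7541397
scene [257.3 258.7] [ 12  12 114] [0.5741 0.1774 0.054 ] 0.7436269
scene [241.4 271.2] [ 12  13 127] [0.578  0.2216 0.054 ] 0.7121864
scene [258.4 280.6] [ 12  14 141] [0.5342 0.2257 0.054 ] 0.69290006
scene [378.3 176.9] [ 9  9 61] [ 0.5031 -0.2785  0.042 ] 1.0509449
```

View pics/crop1.png

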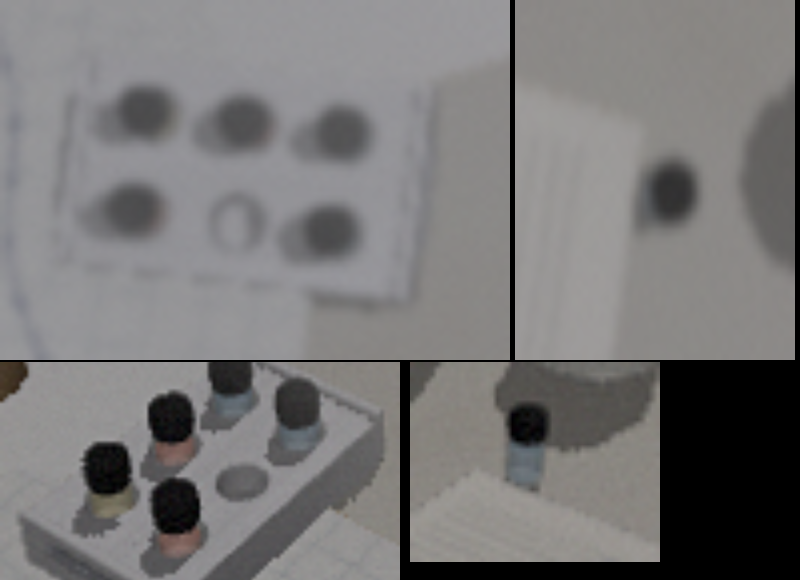

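```bash
cat >> h.py <<'E'
from scipy.spatial.transform import Rotation as Ro
def go(P):
    s=state(); q=s["tcp_rot"]; R=Ro.from_quat([*q[1:],q[0]]).as_matrix()
    return "t",s["time_s"],"tcp",s["tool_pos"].round(4),"axes",R.round(3).tolist(),"delta mm",(R.T@(np.array(P)-s["tool_pos"])*1000).round(1)
E
python3 - <<'E'
from h import *
import pickle
T=pickle.load(open("top.pkl","rb"));S=pickle.load(open("scene.pkl","rb"))
print("hole top",plane(T,[[254.5,206.8]],.03),"scene",plane(S,[[275.5,274.5]],.03))
caps=np.array([[146,111],[243,123],[341,133],[134,210],[331,231]])/6+[215,170]-.42
print("caps top",plane(T,caps,.058).round(4).tolist())
for u,v in((498,207),(486,155),(480,120),(422,218),(363,184),(500,8),(560,70),(330,60)):
    z=T["z_map"][v,u]; c,r=ray(T,[[u,v]]); k=np.array(T["R"])[2]@r[0]; print((u,v),(c+r[0]*z/k).round(3))
print(*go([.505,-.279,.3]))
E
```

```text
hole top [[0.53383389 0.17800401 0.03      ]] scene [[0.53246626 0.17641483 0.03      ]]
caps top [[0.5818, 0.2171, 0.058], [0.577, 0.1732, 0.058], [0.573, 0.129, 0.058], [0.5371, 0.221, 0.058], [0.5288, 0.1323, 0.058]]
(498, 207) [ 0.532 -0.444  0.154]
(486, 155) [ 0.655 -0.404  0.19 ]
(480, 120) [ 0.772 -0.43   0.076]
(422, 218) [ 0.509 -0.279  0.044]
(363, 184) [ 0.592 -0.114  0.099]
(500, 8) [ 0.903 -0.357  0.42 ]
(560, 70) [ 0.779 -0.471  0.419]
(330, 60) [ 0.772 -0.024  0.471]
t 0.1 tcp [ 0.1821 -0.5974  0.2306] axes [[-0.0, 0.957, 0.292], [0.001, 0.292, -0.957], [-1.0, 0.0, -0.001]] delta mm [ -69.1  401.7 -210.5]
```

Call:
step_arm(deltas=[{"dx": -35,"gripper": 0},{"dx": -35,"gripper": 0},{"dy": 36,"dz": -19,"gripper": 0},{"dy": 36,"dz": -19,"gripper": 0},{"dy": 36,"dz": -19,"gripper": 0},{"dy": 36,"dz": -19,"gripper": 0},{"dy": 36,"dz": -19,"gripper": 0},{"dy": 36,"dz": -19,"gripper": 0}])

```text
schema error: expected keys dx, dy, dz, yaw, gripper
```

```bash
python3 -c "
from h import *
print(*go([.505,-.279,.3]))"
```

```text
t 0.1 tcp [ 0.1821 -0.5974  0.2306] axes [[-0.0, 0.957, 0.292], [0.001, 0.292, -0.957], [-1.0, 0.0, -0.001]] delta mm [ -69.1  401.7 -210.5]
```

All five keys are needed in every row.

Call:
step_arm(deltas=[{"dx": -35,"dy": 0,"dz": 0,"yaw": 0,"gripper": 0},{"dx": -35,"dy": 0,"dz": 0,"yaw": 0,"gripper": 0},{"dx": 0,"dy": 36,"dz": -19,"yaw": 0,"gripper": 0},{"dx": 0,"dy": 36,"dz": -19,"yaw": 0,"gripper": 0},{"dx": 0,"dy": 36,"dz": -19,"yaw": 0,"gripper": 0},{"dx": 0,"dy": 36,"dz": -19,"yaw": 0,"gripper": 0},{"dx": 0,"dy": 36,"dz": -19,"yaw": 0,"gripper": 0},{"dx": 0,"dy": 36,"dz": -19,"yaw": 0,"gripper": 0}])

```text
time_s: 0.9
tool_pos: [0.3571, -0.4219, 0.3004]
tcp_rot: [0.564, 0.425, 0.568, -0.422]
force: [1.0, -0.6, -0.0]
finger_gap: 0.001
```

```bash
python3 -c "
from h import *
print(*go([.505,-.279,.3]))"
```

```text
t 0.9 tcp [ 0.3571 -0.4219  0.3004] axes [[-0.002, 0.959, 0.283], [0.006, 0.283, -0.959], [-1.0, -0.0, -0.007]] delta mm [  1.  182.3 -95.2]
```

Call:
step_arm(deltas=[{"dx": 0,"dy": 36,"dz": -19,"yaw": 0,"gripper": 0},{"dx": 0,"dy": 36,"dz": -19,"yaw": 0,"gripper": 0},{"dx": 0,"dy": 36,"dz": -19,"yaw": 0,"gripper": 0},{"dx": 0,"dy": 36,"dz": -19,"yaw": 0,"gripper": 0},{"dx": 0,"dy": 36,"dz": -19,"yaw": 0,"gripper": 0},{"dx": 0,"dy": 10,"dz": -5,"yaw": 0,"gripper": 0},{"dx": 0,"dy": 0,"dz": 0,"yaw": 0,"gripper": 0}])

```text
time_s: 1.6
tool_pos: [0.518, -0.2607, 0.2989]
tcp_rot: [0.564, 0.423, 0.571, -0.42]
force: [-0.3, -0.2, 0.7]
finger_gap: 0.004
```

```bash
python3 -c "
from h import *
print(*go([.505,-.279,.068]))"
```

```text
t 1.6 tcp [ 0.518  -0.2607  0.2989] axes [[-0.005, 0.958, 0.288], [0.009, 0.288, -0.958], [-1.0, -0.002, -0.01]] delta mm [230.8 -17.2  16. ]
```

Call:
step_arm(deltas=[{"dx": 0,"dy": -17,"dz": 16,"yaw": 0,"gripper": 0},{"dx": 0,"dy": 0,"dz": 0,"yaw": 0,"gripper": 0},{"dx": 35,"dy": 0,"dz": 0,"yaw": 0,"gripper": 0},{"dx": 35,"dy": 0,"dz": 0,"yaw": 0,"gripper": 0},{"dx": 35,"dy": 0,"dz": 0,"yaw": 0,"gripper": 0},{"dx": 35,"dy": 0,"dz": 0,"yaw": 0,"gripper": 0},{"dx": 0,"dy": 0,"dz": 0,"yaw": 0,"gripper": 0}])

```text
time_s: 2.3
tool_pos: [0.5012, -0.2856, 0.156]
tcp_rot: [0.564, 0.425, 0.568, -0.423]
force: [0.2, 0.5, -0.3]
finger_gap: 0.002
```

```bash
python3 -c "
from h import *
print(*go([.505,-.279,.068]))
d=get_image('scene');cv2.imwrite('pics/s1.png',d['image'][...,::-1])"
```

```text
t 2.3 tcp [ 0.5012 -0.2856  0.156 ] axes [[-0.003, 0.96, 0.281], [0.007, 0.281, -0.96], [-1.0, -0.001, -0.007]] delta mm [88.   5.6 -4.6]
```

View pics/s1.png

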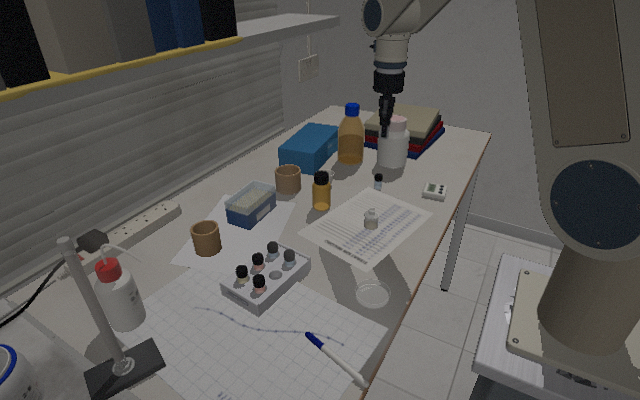

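The shut fingertips are at (384,135), just above the stray cap at (378,177), so the gripper is over the right vial. I'll descend, correcting sideways on the way.

Call:
step_arm(deltas=[{"dx": 20,"dy": 5,"dz": -4,"yaw": 0,"gripper": 0},{"dx": 20,"dy": 0,"dz": 0,"yaw": 0,"gripper": 0},{"dx": 20,"dy": 0,"dz": 0,"yaw": 0,"gripper": 0},{"dx": 15,"dy": 0,"dz": 0,"yaw": 0,"gripper": 0},{"dx": 8,"dy": 0,"dz": 0,"yaw": 0,"gripper": 0},{"dx": 0,"dy": 0,"dz": 0,"yaw": 0,"gripper": 0}])

```text
time_s: 2.95
tool_pos: [0.5127, -0.2874, 0.0846]
tcp_rot: [0.57, 0.427, 0.56, -0.423]
force: [-0.8, -0.6, 0.7]
finger_gap: -0.0
```

```bash
python3 -c "
from h import *
print(*go([.505,-.279,.068]))
d=get_image('scene');cv2.imwrite('pics/s2.png',cv2.resize(d['image'][90:220,300:460,::-1],None,fx=4,fy=4))"
```

```text
t 2.95 tcp [ 0.5127 -0.2874  0.0846] axes [[0.015, 0.961, 0.277], [-0.004, 0.277, -0.961], [-1.0, 0.013, 0.008]] delta mm [ 16.5  -5.3 -10.3]
```

View pics/s2.png

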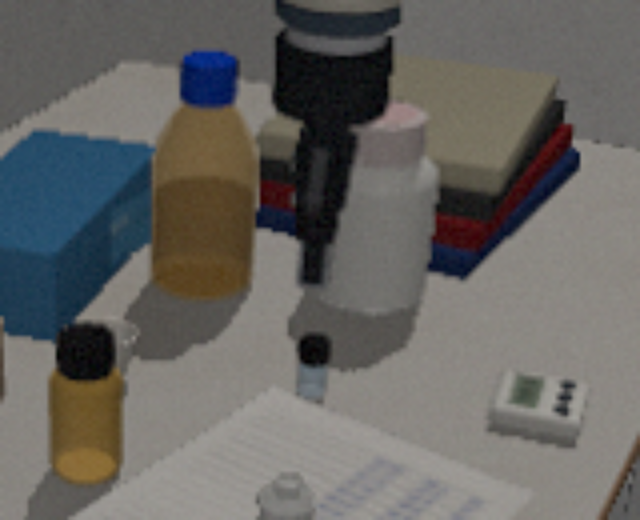

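Fingertips at (378,160) and cap at (378,177): in line, and still about 4 cm above it. I'll check the noise of the reading before the final correction.

Call:
step_arm(deltas=[{"dx": 6,"dy": -5,"dz": -10,"yaw": 0,"gripper": 0},{"dx": 0,"dy": 0,"dz": 0,"yaw": 0,"gripper": 0}])

```text
time_s: 3.2
tool_pos: [0.5058, -0.2794, 0.0802]
tcp_rot: [0.571, 0.427, 0.559, -0.423]
force: [-0.2, 0.5, 0.4]
finger_gap: -0.003
```

```bash
python3 -c "
from h import *
for i in range(5):
    print(*go([.505,-.279,.068])); get_image('top')"
```

```text
t 3.2 tcp [ 0.5058 -0.2794  0.0802] axes [[0.018, 0.961, 0.277], [-0.006, 0.277, -0.961], [-1.0, 0.015, 0.01]] delta mm [12.2 -0.8 -0.7]
t 3.25 tcp [ 0.507  -0.2802  0.081 ] axes [[0.02, 0.961, 0.277], [-0.007, 0.277, -0.961], [-1.0, 0.017, 0.012]] delta mm [12.9 -1.8 -1.9]
t 3.3 tcp [ 0.5075 -0.2806  0.0812] axes [[0.02, 0.961, 0.277], [-0.007, 0.277, -0.961], [-1.0, 0.017, 0.013]] delta mm [13.1 -2.2 -2.4]
t 3.35 tcp [ 0.5077 -0.2808  0.0812] axes [[0.02, 0.961, 0.277], [-0.008, 0.277, -0.961], [-1.0, 0.018, 0.013]] delta mm [13.1 -2.4 -2.6]
t 3.4 tcp [ 0.5078 -0.2808  0.0811] axes [[0.02, 0.961, 0.277], [-0.008, 0.277, -0.961], [-1.0, 0.018, 0.013]] delta mm [13.1 -2.4 -2.7]
```

Call:
step_arm(deltas=[{"dx": 6,"dy": -2,"dz": -3,"yaw": 0,"gripper": 0},{"dx": 6,"dy": 0,"dz": 0,"yaw": 0,"gripper": 0},{"dx": 0,"dy": 0,"dz": 0,"yaw": 0,"gripper": 0},{"dx": 0,"dy": 0,"dz": 0,"yaw": 0,"gripper": 0}])

```text
time_s: 3.85
tool_pos: [0.5052, -0.2785, 0.0679]
tcp_rot: [0.572, 0.427, 0.558, -0.423]
force: [0.2, 0.3, -0.2]
finger_gap: -0.001
```

```bash
python3 -c "
from h import *
for i in range(4):
    print(*go([.505,-.279,.068])); d=get_image('top')
cv2.imwrite('pics/t3.png',cv2.resize(d['image'][140:260,340:500,::-1],None,fx=4,fy=4))"
```

```text
t 3.85 tcp [ 0.5052 -0.2785  0.0679] axes [[0.02, 0.961, 0.277], [-0.008, 0.277, -0.961], [-1.0, 0.018, 0.013]] delta mm [-0.1 -0.3  0.4]
t 3.9 tcp [ 0.5051 -0.2785  0.0678] axes [[0.02, 0.961, 0.277], [-0.007, 0.277, -0.961], [-1.0, 0.017, 0.013]] delta mm [-0.2 -0.2  0.5]
t 3.95 tcp [ 0.5052 -0.2786  0.068 ] axes [[0.021, 0.961, 0.277], [-0.008, 0.277, -0.961], [-1.0, 0.018, 0.013]] delta mm [ 0.  -0.3  0.4]
t 4.0 tcp [ 0.5053 -0.2786  0.0682] axes [[0.021, 0.961, 0.277], [-0.008, 0.277, -0.961], [-1.0, 0.018, 0.013]] delta mm [ 0.2 -0.4  0.3]
```

View pics/t3.png

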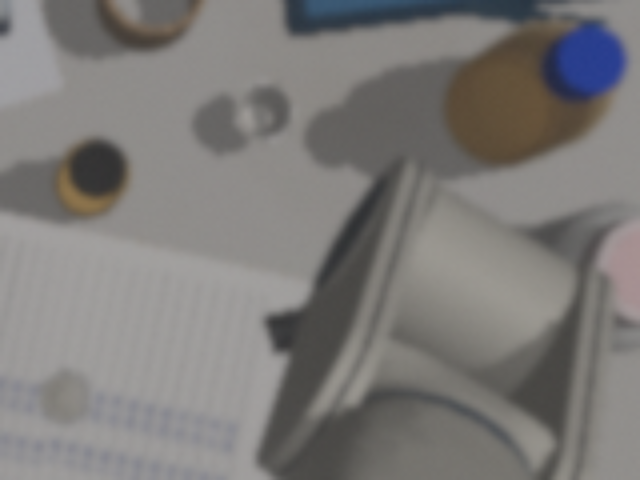

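The arm now covers the stray in the top view, and the other vessels are undisturbed. I'm holding here, 22 mm above the cap.

Call:
step_arm(deltas=[{"dx": 0,"dy": 0,"dz": 0,"yaw": 0,"gripper": 0},{"dx": 0,"dy": 0,"dz": 0,"yaw": 0,"gripper": 0},{"dx": 0,"dy": 0,"dz": 0,"yaw": 0,"gripper": 0},{"dx": 0,"dy": 0,"dz": 0,"yaw": 0,"gripper": 0},{"dx": 0,"dy": 0,"dz": 0,"yaw": 0,"gripper": 0},{"dx": 0,"dy": 0,"dz": 0,"yaw": 0,"gripper": 0},{"dx": 0,"dy": 0,"dz": 0,"yaw": 0,"gripper": 0},{"dx": 0,"dy": 0,"dz": 0,"yaw": 0,"gripper": 0}])

```text
time_s: 4.85
tool_pos: [0.5058, -0.2789, 0.0688]
tcp_rot: [0.573, 0.428, 0.557, -0.423]
force: [0.2, 0.7, 0.3]
finger_gap: -0.001
```

Call:
step_arm(deltas=[{"dx": 0,"dy": 0,"dz": 0,"yaw": 0,"gripper": 0},{"dx": 0,"dy": 0,"dz": 0,"yaw": 0,"gripper": 0},{"dx": 0,"dy": 0,"dz": 0,"yaw": 0,"gripper": 0},{"dx": 0,"dy": 0,"dz": 0,"yaw": 0,"gripper": 0},{"dx": 0,"dy": 0,"dz": 0,"yaw": 0,"gripper": 0},{"dx": 0,"dy": 0,"dz": 0,"yaw": 0,"gripper": 0},{"dx": 0,"dy": 0,"dz": 0,"yaw": 0,"gripper": 0},{"dx": 0,"dy": 0,"dz": 0,"yaw": 0,"gripper": 0}])

```text
time_s: 5.65
tool_pos: [0.5057, -0.2789, 0.0688]
tcp_rot: [0.573, 0.427, 0.557, -0.423]
force: [0.1, -0.1, -0.6]
finger_gap: 0.0
```

Call:
step_arm(deltas=[{"dx": 0,"dy": 0,"dz": 0,"yaw": 0,"gripper": 0},{"dx": 0,"dy": 0,"dz": 0,"yaw": 0,"gripper": 0},{"dx": 0,"dy": 0,"dz": 0,"yaw": 0,"gripper": 0},{"dx": 0,"dy": 0,"dz": 0,"yaw": 0,"gripper": 0},{"dx": 0,"dy": 0,"dz": 0,"yaw": 0,"gripper": 0},{"dx": 0,"dy": 0,"dz": 0,"yaw": 0,"gripper": 0},{"dx": 0,"dy": 0,"dz": 0,"yaw": 0,"gripper": 0},{"dx": 0,"dy": 0,"dz": 0,"yaw": 0,"gripper": 0}])

```text
time_s: 6.45
tool_pos: [0.5057, -0.2789, 0.0688]
tcp_rot: [0.573, 0.428, 0.557, -0.423]
force: [-1.1, -0.0, -0.3]
finger_gap: -0.001
```

Call:
step_arm(deltas=[{"dx": -30,"dy": 0,"dz": 0,"yaw": 0,"gripper": 0},{"dx": -40,"dy": 0,"dz": 0,"yaw": 0,"gripper": 0},{"dx": -40,"dy": 0,"dz": 0,"yaw": 0,"gripper": 0},{"dx": -40,"dy": 0,"dz": 0,"yaw": 0,"gripper": 0},{"dx": -40,"dy": 0,"dz": 0,"yaw": 0,"gripper": 0},{"dx": -30,"dy": 0,"dz": 0,"yaw": 0,"gripper": 0},{"dx": 0,"dy": 0,"dz": 0,"yaw": 0,"gripper": 0}])

```text
time_s: 7.15
tool_pos: [0.5, -0.2765, 0.296]
tcp_rot: [0.571, 0.427, 0.558, -0.423]
force: [0.2, -0.3, 0.3]
finger_gap: -0.003
```

```bash
python3 -c "
from h import *
print(*go([.533,.177,.30]))"
```

```text
t 7.15 tcp [ 0.5    -0.2765  0.296 ] axes [[0.018, 0.961, 0.277], [-0.006, 0.277, -0.961], [-1.0, 0.016, 0.011]] delta mm [  -6.3  157.3 -426.6]
```

Call:
step_arm(deltas=[{"dx": 0,"dy": 13,"dz": -35,"yaw": 0,"gripper": 0},{"dx": 0,"dy": 13,"dz": -35,"yaw": 0,"gripper": 0},{"dx": 0,"dy": 13,"dz": -35,"yaw": 0,"gripper": 0},{"dx": 0,"dy": 13,"dz": -35,"yaw": 0,"gripper": 0},{"dx": 0,"dy": 13,"dz": -35,"yaw": 0,"gripper": 0},{"dx": 0,"dy": 13,"dz": -35,"yaw": 0,"gripper": 0},{"dx": 0,"dy": 13,"dz": -35,"yaw": 0,"gripper": 0},{"dx": 0,"dy": 13,"dz": -35,"yaw": 0,"gripper": 0}])

```text
time_s: 7.95
tool_pos: [0.5211, 0.0274, 0.2899]
tcp_rot: [0.569, 0.429, 0.557, -0.427]
force: [1.1, 0.3, -0.1]
finger_gap: -0.001
```

```bash
python3 -c "
from h import *
print(*go([.533,.177,.30]))"
```

```text
t 7.95 tcp [0.5211 0.0274 0.2899] axes [[0.016, 0.963, 0.268], [-0.008, 0.268, -0.963], [-1.0, 0.013, 0.012]] delta mm [ -11.1   51.7 -140.8]
```

Call:
step_arm(deltas=[{"dx": 0,"dy": 13,"dz": -35,"yaw": 0,"gripper": 0},{"dx": 0,"dy": 13,"dz": -35,"yaw": 0,"gripper": 0},{"dx": 0,"dy": 13,"dz": -30,"yaw": 0,"gripper": 0},{"dx": 0,"dy": 5,"dz": -15,"yaw": 0,"gripper": 0},{"dx": 0,"dy": 0,"dz": 0,"yaw": 0,"gripper": 0},{"dx": 0,"dy": 0,"dz": 0,"yaw": 0,"gripper": 0},{"dx": 0,"dy": 0,"dz": 0,"yaw": 0,"gripper": 0}])

```text
time_s: 8.65
tool_pos: [0.529, 0.1585, 0.2828]
tcp_rot: [0.569, 0.425, 0.56, -0.427]
force: [0.7, -0.9, 0.7]
finger_gap: -0.0
```

```bash
python3 -c "
from h import *
print(*go([.533,.177,.057]))"
```

```text
t 8.65 tcp [0.529  0.1585 0.2828] axes [[0.007, 0.962, 0.274], [-0.01, 0.274, -0.962], [-1.0, 0.004, 0.011]] delta mm [225.6   7.9 -19.2]
```

Call:
step_arm(deltas=[{"dx": 0,"dy": 8,"dz": -19,"yaw": 0,"gripper": 0},{"dx": 0,"dy": 0,"dz": 0,"yaw": 0,"gripper": 0},{"dx": 30,"dy": 0,"dz": 0,"yaw": 0,"gripper": 0},{"dx": 30,"dy": 0,"dz": 0,"yaw": 0,"gripper": 0},{"dx": 30,"dy": 0,"dz": 0,"yaw": 0,"gripper": 0},{"dx": 30,"dy": 0,"dz": 0,"yaw": 0,"gripper": 0},{"dx": 0,"dy": 0,"dz": 0,"yaw": 0,"gripper": 0},{"dx": 0,"dy": 0,"dz": 0,"yaw": 0,"gripper": 0}])

```text
time_s: 9.45
tool_pos: [0.534, 0.1688, 0.161]
tcp_rot: [0.568, 0.427, 0.557, -0.429]
force: [1.0, -0.6, 0.2]
finger_gap: 0.005
```

```bash
python3 -c "
from h import *
print(*go([.533,.177,.057]))"
```

```text
t 9.45 tcp [0.534  0.1688 0.161 ] axes [[0.01, 0.964, 0.266], [-0.011, 0.266, -0.964], [-1.0, 0.007, 0.014]] delta mm [103.9   0.5  -9.6]
```

Call:
step_arm(deltas=[{"dx": 10,"dy": 0,"dz": -10,"yaw": 0,"gripper": 0},{"dx": 25,"dy": 0,"dz": 0,"yaw": 0,"gripper": 0},{"dx": 25,"dy": 0,"dz": 0,"yaw": 0,"gripper": 0},{"dx": 15,"dy": 0,"dz": 0,"yaw": 0,"gripper": 0},{"dx": 0,"dy": 0,"dz": 0,"yaw": 0,"gripper": 0},{"dx": 0,"dy": 0,"dz": 0,"yaw": 0,"gripper": 0},{"dx": 0,"dy": 0,"dz": 0,"yaw": 0,"gripper": 0}])

```text
time_s: 10.15
tool_pos: [0.5384, 0.1814, 0.0921]
tcp_rot: [0.571, 0.433, 0.554, -0.425]
force: [0.1, -0.1, 0.7]
finger_gap: 0.0
```

```bash
python3 -c "
from h import *
print(*go([.533,.177,.057]))
d=get_image('scene');cv2.imwrite('pics/s4.png',cv2.resize(d['image'][190:320,195:355,::-1],None,fx=4,fy=4))"
```

```text
t 10.15 tcp [0.5384 0.1814 0.0921] axes [[0.026, 0.964, 0.265], [-0.006, 0.265, -0.964], [-1.0, 0.024, 0.013]] delta mm [35.  -7.2  2.4]
```

View pics/s4.png

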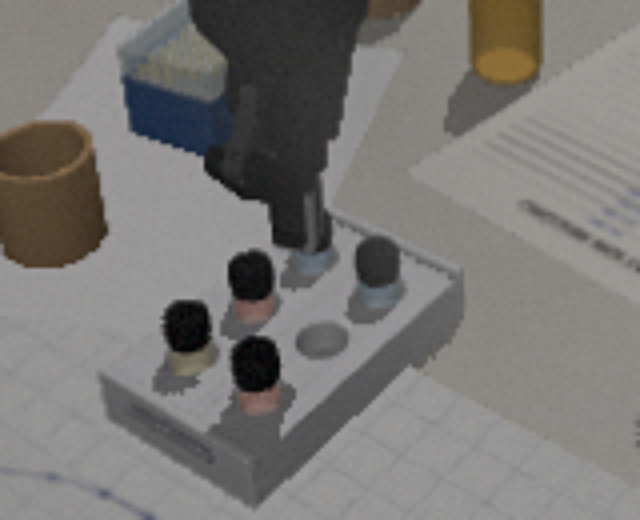

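The empty hole is at (322,340) in the crop, with the fingertips above it at (302,245). I'll project the points to check, then finish the descent.

Call:
step_arm(deltas=[{"dx": 6,"dy": -7,"dz": 2,"yaw": 0,"gripper": 0},{"dx": 0,"dy": 0,"dz": 0,"yaw": 0,"gripper": 0},{"dx": 0,"dy": 0,"dz": 0,"yaw": 0,"gripper": 0},{"dx": 10,"dy": 0,"dz": 0,"yaw": 0,"gripper": 0},{"dx": 0,"dy": 0,"dz": 0,"yaw": 0,"gripper": 0},{"dx": 0,"dy": 0,"dz": 0,"yaw": 0,"gripper": 0}])

```text
time_s: 10.8
tool_pos: [0.5335, 0.1776, 0.0771]
tcp_rot: [0.572, 0.434, 0.553, -0.423]
force: [-0.5, 0.4, 0.5]
finger_gap: -0.002
```

```bash
python3 -c "
from h import *
print(*go([.533,.177,.057])); import pickle
S=pickle.load(open('scene.pkl','rb'))
print((proj(S,[[.5384,.1814,.0921],[.533,.177,.03]])-[195,190])*4)"
```

```text
t 10.8 tcp [0.5335 0.1776 0.0771] axes [[0.031, 0.964, 0.264], [-0.004, 0.265, -0.964], [-1.0, 0.028, 0.012]] delta mm [20.  -1.2  0.2]
[[296.47082358 242.54221195]
 [320.43062457 338.34086632]]
```

Call:
step_arm(deltas=[{"dx": 10,"dy": -1,"dz": 0,"yaw": 0,"gripper": 0},{"dx": 0,"dy": 0,"dz": 0,"yaw": 0,"gripper": 0},{"dx": 8,"dy": 0,"dz": 0,"yaw": 0,"gripper": 0},{"dx": 0,"dy": 0,"dz": 0,"yaw": 0,"gripper": 0},{"dx": 0,"dy": 0,"dz": 0,"yaw": 0,"gripper": 0}])

```text
time_s: 11.3
tool_pos: [0.5329, 0.1772, 0.0568]
tcp_rot: [0.572, 0.434, 0.553, -0.424]
force: [-0.5, 0.1, -0.3]
finger_gap: -0.002
```

```bash
python3 -c "
from h import *
print(*go([.533,.177,.057]))
d=get_image('scene');cv2.imwrite('pics/s5.png',cv2.resize(d['image'][190:320,195:355,::-1],None,fx=4,fy=4))"
```

```text
t 11.3 tcp [0.5329 0.1772 0.0568] axes [[0.029, 0.964, 0.264], [-0.005, 0.265, -0.964], [-1.0, 0.027, 0.012]] delta mm [-0.2  0.1  0.2]
```

View pics/s5.png

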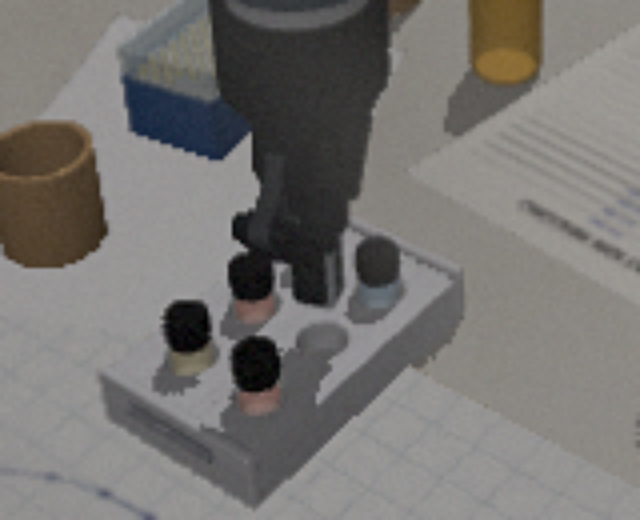

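The fingertips at (320,300) in the crop are right over the hole at (322,340), 27 mm above its mouth and clear of the neighbouring caps. I'll hold here.

Call:
step_arm(deltas=[{"dx": 0,"dy": 0,"dz": 0,"yaw": 0,"gripper": 0},{"dx": 0,"dy": 0,"dz": 0,"yaw": 0,"gripper": 0},{"dx": 0,"dy": 0,"dz": 0,"yaw": 0,"gripper": 0},{"dx": 0,"dy": 0,"dz": 0,"yaw": 0,"gripper": 0},{"dx": 0,"dy": 0,"dz": 0,"yaw": 0,"gripper": 0},{"dx": 0,"dy": 0,"dz": 0,"yaw": 0,"gripper": 0},{"dx": 0,"dy": 0,"dz": 0,"yaw": 0,"gripper": 0},{"dx": 0,"dy": 0,"dz": 0,"yaw": 0,"gripper": 0}])

```text
time_s: 12.15
tool_pos: [0.5333, 0.1773, 0.0576]
tcp_rot: [0.572, 0.434, 0.553, -0.423]
force: [0.2, 0.5, 0.1]
finger_gap: -0.001
```

Call:
step_arm(deltas=[{"dx": 0,"dy": 0,"dz": 0,"yaw": 0,"gripper": 0},{"dx": 0,"dy": 0,"dz": 0,"yaw": 0,"gripper": 0},{"dx": 0,"dy": 0,"dz": 0,"yaw": 0,"gripper": 0},{"dx": 0,"dy": 0,"dz": 0,"yaw": 0,"gripper": 0},{"dx": 0,"dy": 0,"dz": 0,"yaw": 0,"gripper": 0},{"dx": 0,"dy": 0,"dz": 0,"yaw": 0,"gripper": 0},{"dx": 0,"dy": 0,"dz": 0,"yaw": 0,"gripper": 0},{"dx": 0,"dy": 0,"dz": 0,"yaw": 0,"gripper": 0}])

```text
time_s: 12.95
tool_pos: [0.5332, 0.1773, 0.0575]
tcp_rot: [0.572, 0.434, 0.553, -0.423]
force: [0.7, -0.2, 0.4]
finger_gap: 0.0
```

Call:
step_arm(deltas=[{"dx": 0,"dy": 0,"dz": 0,"yaw": 0,"gripper": 0},{"dx": 0,"dy": 0,"dz": 0,"yaw": 0,"gripper": 0},{"dx": 0,"dy": 0,"dz": 0,"yaw": 0,"gripper": 0},{"dx": 0,"dy": 0,"dz": 0,"yaw": 0,"gripper": 0},{"dx": 0,"dy": 0,"dz": 0,"yaw": 0,"gripper": 0},{"dx": 0,"dy": 0,"dz": 0,"yaw": 0,"gripper": 0},{"dx": 0,"dy": 0,"dz": 0,"yaw": 0,"gripper": 0},{"dx": 0,"dy": 0,"dz": 0,"yaw": 0,"gripper": 0}])

```text
time_s: 13.75
tool_pos: [0.5332, 0.1773, 0.0575]
tcp_rot: [0.572, 0.434, 0.553, -0.423]
force: [-0.3, -0.1, -0.3]
finger_gap: 0.0
```

```bash
python3 -c "
from h import *
from cell import job_done
print(*go([.533,.177,.057]))
p=state()['tool_pos']
if np.linalg.norm(p-[.533,.177,.057])<.004: print(job_done(),'handed in')"
```

```text
t 13.75 tcp [0.5332 0.1773 0.0575] axes [[0.031, 0.964, 0.264], [-0.004, 0.265, -0.964], [-1.0, 0.028, 0.012]] delta mm [ 0.5 -0.3  0.3]
the job is handed in; nothing more can be done
None handed in
```

The job is handed in, finished at 13.75 s of the 38 s allowed.

- **Stray vial:** I pointed with the fingers shut, about 23 mm above its cap at (0.505, −0.279), and held for about 2.6 s.
- **Crossing:** I lifted and crossed to the rack with the fingertips at about 0.28–0.30 m, well above every vessel.
- **Empty hole:** It is the middle hole of the row nearer the robot, at (0.533, 0.177). I held there for about 2.4 s, 27 mm above its mouth, and ended there, still pointing.

**Last checks:**
- The reported fingertip position was within 1 mm of the target measured from the two cameras, which agreed to about 2–4 mm.
- The last scene picture shows the fingertips over the hole, clear of the neighbouring caps.
- Measured forces stayed at noise level, about 1 N, so there was no sign of contact.
- The tool ended about 1.8° off vertical, which I left uncorrected.
- The first move call was refused for missing keys; nothing moved.

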